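Take the small tape roll off its post under the reagent deck

TASK

The nearly used-up roll of label tape is wanted at the pipetting place: slide the smaller of the two rolls up off its post, without striking the low deck above it, and set it down gently, lying flat, in the shallow grey tray. Do not drop or throw it, leave the larger roll on its post, do not disturb the tube rack, tip box or dish, and let go of the roll at the end.

Things in the scene. Friction and masses are not known exactly. Their poses are not given: they have to be found in the camera images.
- stand: Fixed grey tape stand, open at its front. Origin on the bench midway between its two posts; x points away from its open front (roughly away from the robot), z up. Base plate 12 mm thick, x -50 to +110, y -135 to +135 mm. Two 16 mm square uprights at x 96, y -125 and +125 mm carry a deck over the posts.
- post_left (a point): Tip of the upright steel post at the stand's x 0, y +65 mm: 20 mm diameter, rounded tip 90 mm above the bench. It rises from a 34 mm diameter seat collar whose top, on which the roll rests, is 30 mm above the bench.
- post_right (a point): Tip of the other post, alike, at the stand's x 0, y -65 mm.
- deck_edge (a point): Middle of the lower front edge of the deck, 215 mm above the bench, straight above the line of the posts. The deck, 12 mm thick with small bottles on it, runs from here to the stand's x +110 mm, y -135 to +135 mm. An upright gripper over a roll strikes it: the tool must lean back, its upper end towards the open front (-x of the stand), by some 25 to 45 degrees.
- roll_small: The nearly used-up roll of paper label tape: a loose rigid ring 48 mm in outside diameter, 36 mm high, with a cardboard core of 26 mm inside diameter, 40 to 85 g. It stands round one of the two posts (either one), axis upright, 3 mm play all round. Origin on its axis at its underside, z along its axis.
- roll_full: The full roll, same tape and core, 66 mm outside diameter, 36 mm high, about 130 g, on the other post; it stays there. Origin on its axis at its underside.
- tray: Fixed shallow open tray of grey plastic, 160 mm (its x) by 150 mm (its y) outside, 25 mm high, walls and floor 4 mm thick, empty. Origin under its centre on the bench; inner floor at z 4 mm.
- rack: Loose green tube rack with a few tubes, 75 (its x) by 160 (its y) by 54 mm high. Origin under its centre. A bystander.
- tip_box: Loose grey box of pipette tips, 120 (its x) by 85 (its y) by 51 mm high. Origin under its centre. A bystander.
- dish: Loose closed round petri dish, 90 mm diameter, 15 mm high. Origin under its centre. A bystander.
Things that resemble listed ones, but are neither listed nor needed, are in the scene too. What is shaped like the roll_small but red is not meant.

How it is judged:
By the outcome, as a careful person would: the job done as asked, in the order asked, and still so for the second after the job is handed in, with the robot touching nothing.
It also fails if it takes over 46 s, if anything falls off the work surface, if the arm or the gripper's body presses on something with over 40 N, if the wrist force passes 120 N, or if a joint passes its speed limit or range.

ROBOT

A 6-joint arm with a two-finger parallel gripper is mounted at the origin on the work surface. World frame = base frame: x ahead of the robot, y to its left, z up, the work surface at z = 0. Lengths are in m, angles in degrees, forces in N, time in s.
With the tool pointing down it reaches from about 0.375 to 0.9 m from the base axis. Payload 3.1 kg.
Tool frame: the origin (TCP) lies between the finger pads; the fingertips stand 19 mm ahead of it and the grasp point (between the pads) is the TCP; z points along the fingers, x is the direction in which the jaws open and shut, and the axes are right-handed (so a half turn about z gives the same grasp; the last joint's range is limited). The gripper opens to 87 mm and grips with 3 to 60 N. Pads are 19 mm wide; open, the fingers measure 117 mm over their backs; the gripper's body (75 mm by 190 mm) begins 51 mm behind the grasp point.
Start: joints at [-10.227, 30.224, 82.088, -0, 67.689, -10.227], TCP at [0.625, 0, 0.204] pointing down, gripper open.
Joint ranges: [-176.69, 176.69], [-43.24, 126.21], [12.49, 139.97], [-82, 262], [0, 151.66], [-163.58, 163.58]. Speed limits (degrees/s): [159.86, 159.86, 180, 180, 180, 180].

INTERFACE

Orientations are given as a 3x3 rotation matrix whose columns are the frame's x, y, z axes.
In Python, from rig import read_state, capture, camera_info, hand_in, spot_in, silhouettes gives the robot as it stands.
- The arm moves only by the shell command python3 -m jog 'ROWS'. ROWS is text: rows parted by semicolons, each of 7 numbers parted by spaces: the shift along the tool's x, y, z in m, then the turn, a rotation vector about the tool's x, y, z in degrees, then the opening, from 0 (shut) to 1 (fully open). A call has 1 to 8 rows; each row is the pose to reach, as a shift and turn from the pose commanded when the call began, along the tool's axes at that moment; what a row does not reach only later rows make up. A row lasts 1/8 s, in which the tool goes at most 62.5 mm and 10.7 degrees, less where a joint would pass 70% of its speed; a pose out of reach is approached as far as the arm can. A call with a gripper value outside its range is refused whole. The fingers move at their own pace and stop on an object; the grip force is fixed at half the most. Time passes only in rows, so rows that repeat a pose let the fingers close. It gives the time, the measured TCP pose, the force and the opening at its end, in the units of the state.
- read_state(): the state, without advancing time (a new reading comes with each control period).
- capture(name): name is "scene" or "side" or "wrist"; returns (picture, depth): 420x560x3 uint8, red, green, blue; 420x560 float32, m along the optical axis (not along the pixel's ray), 0 where there is no reading.
- camera_info(name): a dict with "vfov" (degrees; the focal length in pixels is half the picture's height over the tangent of half this angle, whatever the lens; pixels are square), "cx", "cy" (the principal point, pixels), "R" (3x3) and "t" (3): a world point X has camera coordinates R X + t; the wrist camera has in their place "tool_from_camera" (4x4, takes a point from camera to tool coordinates, whose origin is the TCP and whose axes are the tool frame's). Camera axes: x right, y down, z forward; pixel columns grow to the right and rows downward; lengths in m; the calibration is good to about 2 mm. A picture is of the moment at which its call begins: read the wrist's pose just before it. camera_info takes no time and is no camera call.
- hand_in(): hands the job in, once; it reports no verdict.
Trained networks look in the newest picture that a camera, given by its name, has taken for a name from the list of things; names that differ only in an ending like _2 or _b are one class to them, and where a whole thing is asked for, a point or a joint stands for the part that bears it (a point fixed in the world has none). Each returns a list of dicts, best first, with "score" (0 to 1); they miss things now and then, are a little off and sometimes report something else, mostly with a low value. They report only what shows in the picture. A call takes as long as a camera call. They do not tell look-alikes from the thing itself.
- spot_in(label, camera): "centre" ([x, y, z] in m, in world coordinates, good to about 4 mm: the middle of the surface that is visible of it).
- silhouettes(label, camera): "region" (420x560 bool, what is visible of it).
The state is a dict: "time_s": time; "joint_positions": joint angles; "qvel": joint speeds; "tau": joint torques, N m; "position": TCP position; "tcp_rot": TCP orientation; "force": force on the tool from outside, world axes, zero at the start; "moment": the same for the moment, N m; "opening": opening from 0.0 (shut) to 1.0 (fully open).
Only numpy, scipy, OpenCV 4.12 (cv2) and the standard library are available. Lean on these libraries where they do the work, as an engineer would, in place of code of your own. Each camera call takes 0.05 s, during which the arm holds its last target.

## Working session

There is one attempt and no reset: what is moved stays moved. The work goes in short steps, Python scripts to look and compute and a shell command to move; the robot and the scene stay as the last step left them, time stands still between calls to the robot, and variables do not carry over. Pictures are saved under pics/ and viewed, and the job is handed in when it is done.

```bash
ls; mkdir -p pics
python3 - <<'E'
from rig import *
import cv2,numpy as np
print(read_state())
for n in("scene","side","wrist"):
    p,d=capture(n); cv2.imwrite(f"pics/{n}0.png",p[:,:,::-1]); np.save(f"pics/{n}0.npy",d)
    print(n,camera_info(n))
for n in("scene","side"):
  for l in("roll_small","roll_full","stand","deck_edge","post_left","post_right","tray","rack","tip_box","dish"):
    print(n,l,[(np.round(r["centre"],3).tolist(),round(r["score"],2)) for r in spot_in(l,n)])
E
```

```text
pics
{'time_s': 0.0, 'joint_positions': array([-1.02256301e+01,  3.02771963e+01,  8.21557632e+01,  9.15414439e-04,
        6.76861830e+01, -1.02271396e+01]), 'qvel': array([ 0.00382496, -0.01588322,  0.03754383,  0.03142412,  0.03295373,
        0.07775985]), 'tau': array([-5.45745443e-04, -4.40045428e+01, -1.76593530e+01,  6.32597599e-02,
        5.83207863e-02, -1.53719384e-04]), 'position': array([6.24253559e-01, 1.87156288e-04, 2.03294075e-01]), 'tcp_rot': array([[ 9.99997911e-01,  1.98721237e-05, -2.04377550e-03],
       [ 2.06563545e-05, -9.99999926e-01,  3.83696338e-04],
       [-2.04376772e-03, -3.83737754e-04, -9.99997838e-01]]), 'force': array([-0.66254462,  0.23252901, -0.26796167]), 'moment': array([0.00185795, 0.00851325, 0.00900544]), 'opening': 0.9996424072896813}
scene {'vfov': 52.306021055632684, 'cx': 278.35453595141206, 'cy': 207.79081083912612, 'R': array([[-0.98348707, -0.18046982,  0.01355809],
       [-0.15053169,  0.77414489, -0.61484949],
       [ 0.10046585, -0.60673745, -0.78852792]]), 't': array([0.56540608, 0.15390949, 1.23750546])}
side {'vfov': 53.77550
[... 1108 characters left out ...]
e rack [([0.727, -0.26, 0.016], 0.44)]
scene tip_box [([0.799, -0.138, 0.048], 0.86), ([0.619, 0.128, 0.065], 0.66), ([0.666, 0.222, 0.227], 0.51)]
scene dish [([0.392, 0.066, 0.017], 0.85)]
side roll_small [([0.505, 0.208, 0.032], 0.5), ([0.684, 0.36, 0.031], 0.44)]
side roll_full [([0.612, 0.097, 0.06], 0.64)]
side stand [([0.673, 0.195, 0.035], 0.79)]
side deck_edge [([0.668, 0.195, 0.034], 0.87)]
side post_left [([0.669, 0.192, 0.038], 0.8)]
side post_right [([0.673, 0.191, 0.034], 0.65)]
side tray [([0.558, -0.235, 0.002], 0.73)]
side rack [([0.714, -0.34, 0.048], 0.94)]
side tip_box [([0.758, -0.152, 0.052], 0.91)]
side dish [([0.396, 0.058, 0.014], 0.71), ([0.757, -0.15, 0.049], 0.7)]
```

View pics/scene0.png

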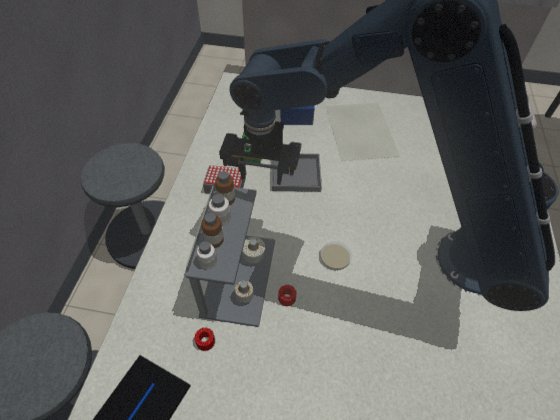

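View pics/side0.png

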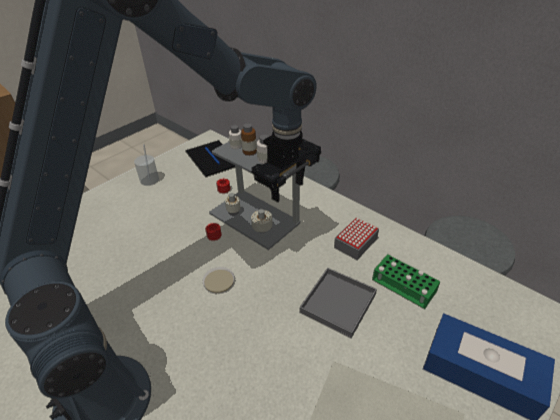

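View pics/wrist0.png

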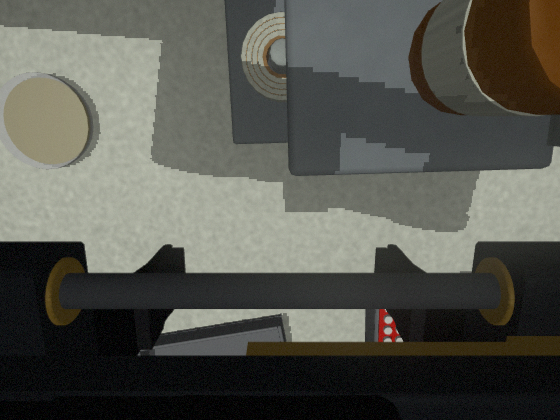

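The pictures show the small roll on the post at scene (243,291), the full one at (253,250), red look-alikes at (287,295) and (204,338), and the tray at (297,172). Next I'll fit the geometry.

```bash
cat > h.py <<'E'
from rig import *
import cv2,numpy as np
def cloud(n,d):
    c=camera_info(n); f=210/np.tan(np.radians(c["vfov"]/2))
    v,u=np.mgrid[:420,:560]
    P=np.stack([(u-c["cx"])*d/f,(v-c["cy"])*d/f,d],-1)
    if n=="wrist":
        s=read_state(); T=c["tool_from_camera"]; P=P@T[:3,:3].T+T[:3,3]
        P=P@np.array(s["tcp_rot"]).T+s["position"]
    else: P=(P-c["t"])@c["R"]
    P[d<=0]=np.nan
    return P
def circ(p):
    A=np.c_[2*p,np.ones(len(p))]; s=np.linalg.lstsq(A,(p**2).sum(1),rcond=None)[0]
    return s[:2],np.sqrt(s[2]+s[:2]@s[:2])
E
python3 - <<'E'
from h import *
for n in("scene","side","wrist"):
    P=cloud(n,np.load(f"pics/{n}0.npy")); q=P.reshape(-1,3); q=q[np.isfinite(q[:,0])]
    def sel(x0,x1,y0,y1,z0,z1): 
        return q[(q[:,0]>x0)&(q[:,0]<x1)&(q[:,1]>y0)&(q[:,1]<y1)&(q[:,2]>z0)&(q[:,2]<z1)]
    for nm,b in dict(deck=(.5,.85,.0,.45,.218,.234),base=(.5,.85,.0,.45,.007,.018),smalltop=(.57,.7,.2,.32,.06,.072),fulltop=(.57,.7,.06,.18,.06,.072),tipS=(.57,.7,.2,.32,.078,.095),tipF=(.57,.7,.06,.18,.078,.095),sideS=(.57,.7,.2,.32,.034,.06),tray=(.4,.7,-.36,-.1,.018,.03),trayfl=(.4,.7,-.36,-.1,.0025,.008)).items():
        p=sel(*b)
        if len(p)<4: print(n,nm,len(p)); continue
        r=cv2.minAreaRect(p[:,:2].astype(np.float32)*1000)
        print(n,nm,len(p),np.round(np.median(p,0),3),"rect",np.round(r[0],0),np.round(r[1],0),round(r[2],1),np.round(p.min(0),3),np.round(p.max(0),3))
for n in("scene","side"):
    im=cv2.imread(f"pics/{n}0.png"); c=(slice(190,330),slice(170,310)) if n=="scene" else (slice(110,250),slice(180,320))
    cv2.imwrite(f"pics/{n}crop.png",cv2.resize(im[c],None,fx=4,fy=4,interpolation=cv2.INTER_CUBIC))
E
```

```text
scene deck 2735 [0.656 0.221 0.228] rect [650. 158.] [166. 313.] 1.4 [0.571 0.    0.219] [0.735 0.316 0.234]
scene base 2989 [0.635 0.244 0.013] rect [679. 232.] [356. 420.] 3.3 [0.5   0.012 0.007] [0.845 0.45  0.018]
scene smalltop 182 [0.619 0.25  0.067] rect [622. 243.] [47. 46.] 36.7 [0.598 0.217 0.06 ] [0.645 0.267 0.071]
scene fulltop 316 [0.622 0.12  0.067] rect [623. 114.] [63. 60.] 89.5 [0.593 0.082 0.06 ] [0.653 0.145 0.072]
scene tipS 58 [0.621 0.245 0.089] rect [621. 244.] [19. 19.] 57.1 [0.612 0.232 0.079] [0.631 0.254 0.095]
scene tipF 48 [0.625 0.116 0.089] rect [625. 113.] [17. 20.] 10.4 [0.617 0.103 0.078] [0.635 0.122 0.094]
scene sideS 82 [0.614 0.261 0.047] rect [621. 249.] [36. 42.] 70.7 [0.598 0.233 0.035] [0.644 0.266 0.06 ]
scene tray 248 [ 0.535 -0.182  0.024] rect [ 573. -222.] [214. 161.] 19.7 [ 0.468 -0.326  0.018] [ 0.699 -0.147  0.03 ]
scene trayfl 1572 [ 0.527 -0.212  0.004] rect [ 550. -230.] [300. 259.] 0.1 [ 0.4   -0.359  0.003] [ 0.7   -0.1    0.008]
side deck 759 [0.65  0.217 0.227] rect [667. 150.] [326. 146.] 80.8 [0.57  0.    0.218] [0.727 0.313
[... 911 characters left out ...]
.662 0.069 0.228] rect [655.  57.] [166. 113.] 0.1 [0.572 0.    0.219] [0.738 0.113 0.234]
wrist base 4990 [0.595 0.087 0.013] rect [604. 107.] [ 54. 126.] 1.7 [0.576 0.044 0.009] [0.632 0.17  0.016]
wrist smalltop 0
wrist fulltop 2648 [0.612 0.114 0.067] rect [612. 114.] [35. 65.] 2.0 [0.594 0.082 0.06 ] [0.63  0.147 0.072]
wrist tipS 0
wrist tipF 414 [0.624 0.113 0.091] rect [623. 114.] [12. 20.] 0.7 [0.617 0.104 0.078] [0.629 0.124 0.093]
wrist sideS 0
wrist tray 942 [ 0.56  -0.159  0.025] rect [ 549. -166.] [159.  22.] 7.6 [ 0.471 -0.187  0.018] [ 0.63  -0.145  0.028]
wrist trayfl 2062 [ 0.559 -0.182  0.005] rect [ 586. -168.] [223.  57.] 1.2 [ 0.475 -0.198  0.003] [ 0.697 -0.139  0.008]
```

View pics/scenecrop.png

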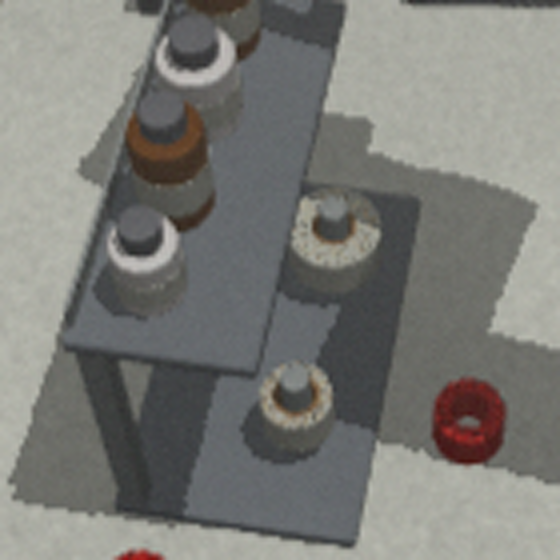

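View pics/sidecrop.png

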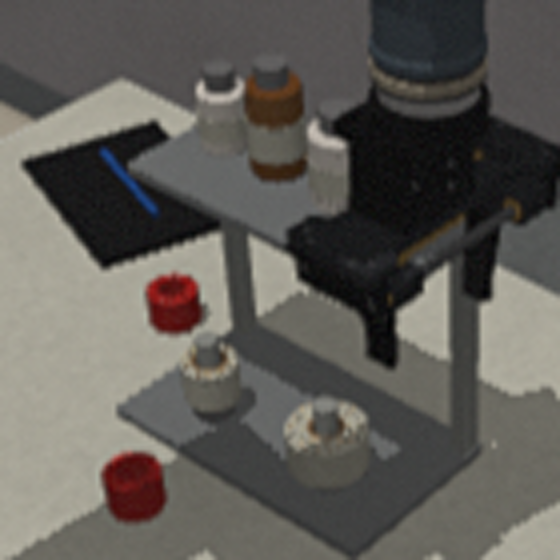

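```bash
cat >> h.py <<'E'
from scipy.spatial.transform import Rotation as Ro
def Rg(yaw,lean):
    p,l=np.radians([yaw,lean]); ex=np.array([np.cos(p),np.sin(p),0]); ey=np.array([-np.sin(p),np.cos(p),0]); z=np.array([0,0,1.])
    return np.c_[ey,np.cos(l)*ex+np.sin(l)*z,np.sin(l)*ex-np.cos(l)*z]
def delta(p,R,s=None):
    s=s or read_state(); R0=np.array(s["tcp_rot"])
    return np.round(R0.T@(np.array(p)-s["position"]),4),np.round(Ro.from_matrix(R0.T@R).as_rotvec(degrees=True),1)
E
python3 - <<'E'
from h import *
R=Rg(1.8,38); R0=np.array(read_state()["tcp_rot"])
rv=Ro.from_matrix(R0.T@R).as_rotvec(); print(np.degrees(rv),np.degrees(np.linalg.norm(rv)))
for p in ([.50,.0,.25],[.48,.12,.22],np.array([.620,.243,.056])-.12*R[:,2]): print(np.round(p,3),delta(p,R))
E
```

```text
[-29.39993251  30.33633025 -88.10240446] 97.70712684410434
[0.5  0.   0.25] (array([-0.125 ,  0.    , -0.0458]), array([-29.4,  30.3, -88.1]))
[0.48 0.12 0.22] (array([-0.145 , -0.12  , -0.0158]), array([-29.4,  30.3, -88.1]))
[0.546 0.241 0.151] (array([-0.0788, -0.2406,  0.0537]), array([-29.4,  30.3, -88.1]))
```

```bash
python3 -m jog '-0.06 0 -0.046 0 0 0 1; -0.12 0 -0.046 0 0 0 1; -0.125 0 -0.046 -5 5 -15 1; -0.125 0 -0.046 -9 9 -25 1; -0.13 0 -0.046 -12 12 -35 1; -0.13 -0.02 -0.046 -15 15 -45 1; -0.14 -0.04 -0.046 -18 18.5 -54 1; -0.145 -0.06 -0.046 -21 21.5 -63 1'
python3 -c "
from h import *
s=read_state();print(s['joint_positions']);R=Rg(1.8,38)
for p in ([.48,.12,.23],np.array([.620,.243,.056])-.12*R[:,2]): print(delta(p,R))"
```

```text
time_s: 2.15
position: [0.4793, 0.0609, 0.2505]
tcp_rot: [[0.478, 0.763, 0.435], [0.87, -0.48, -0.113], [0.123, 0.432, -0.893]]
force: [-0.3, 0.1, -0.2]
opening: 1.004
[ -2.31773464   7.60784349 117.1918566  -11.14269912  29.5023366
 -53.46004633]
(array([ 0.0492, -0.0368,  0.0119]), array([-10. ,  10.3, -29.6]))
(array([ 0.1761, -0.0785,  0.0981]), array([-10. ,  10.3, -29.6]))
```

```bash
python3 -m jog '0.02 -0.015 0.005 -3 3 -9 1; 0.049 -0.037 0.012 -6 6 -18 1; 0.08 -0.047 0.035 -9 9 -27 1; 0.12 -0.06 0.06 -10 10.3 -29.6 1; 0.15 -0.07 0.08 -10 10.3 -29.6 1; 0.176 -0.0785 0.098 -10 10.3 -29.6 1; 0.176 -0.0785 0.098 -10 10.3 -29.6 1; 0.176 -0.0785 0.098 -10 10.3 -29.6 1'
python3 - <<'E'
from h import *
s=read_state();print(s['joint_positions'])
p,d=capture("wrist"); cv2.imwrite("pics/w1.png",p[:,:,::-1])
q=cloud("wrist",d).reshape(-1,3)
m=(np.hypot(q[:,0]-.62,q[:,1]-.243)<.035)
t=q[m&(q[:,2]>.0635)&(q[:,2]<.069)]; print(len(t),t.min(0),t.max(0),cv2.minEnclosingCircle((t[:,:2]*1000).astype(np.float32)))
t=q[m&(q[:,2]>.076)]; print(len(t),t.min(0),t.max(0),cv2.minEnclosingCircle((t[:,:2]*1000).astype(np.float32)))
t=q[m&(q[:,2]>.038)&(q[:,2]<.06)]; print(circ(t[:,:2]))
R=Rg(1.8,38)
print(delta(np.array([.620,.243,.056])-.12*R[:,2],R))
E
```

```text
time_s: 3.15
position: [0.5513, 0.2439, 0.1579]
tcp_rot: [[-0.026, 0.798, 0.602], [1.0, 0.021, 0.015], [-0.001, 0.602, -0.798]]
force: [0.3, -0.1, -0.2]
opening: 0.997
[ 18.86213161  27.17171644 115.60726622 -81.94565773  10.50062548
   5.79684482]
1314 [0.59659321 0.2196579  0.06352694] [0.64021183 0.26662073 0.06898878] ((620.3146362304688, 242.8490753173828), 24.098915100097656)
642 [0.6101447  0.23291646 0.07607594] [0.62990733 0.25255218 0.0917432 ] ((620.46826171875, 243.01393127441406), 10.440990447998047)
(array([0.61855487, 0.24286066]), np.float64(0.021621528075973107))
(array([-0.0019, -0.0083,  0.0034]), array([-1. ,  0.3, -0.3]))
```

View pics/w1.png

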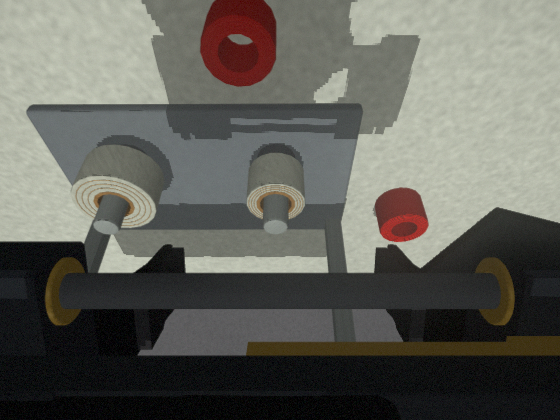

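The wrist picture shows the small roll at (275,200), the full one at (115,190) and the red ones at (238,40) and (402,213). Wrist depth puts the roll at (0.620, 0.243). J4 is at its limit near a wrist singularity, so I'll fit the kinematics and choose a reachable lean and yaw.

```bash
cat > kin.py <<'E'
import numpy as np
from scipy.optimize import least_squares
from scipy.spatial.transform import Rotation as Ro
def fk(q,k):
    a1,h,L2,L3,a3,d,b=k
    rz=lambda a:Ro.from_euler('z',a,degrees=True).as_matrix(); ry=lambda a:Ro.from_euler('y',a,degrees=True).as_matrix()
    R=rz(q[0]); p=R@np.array([a1,b,h])
    R=R@ry(q[1]); p=p+R@np.array([0,0,L2])
    R=R@ry(q[2]); p=p+R@np.array([a3,0,L3])
    R=R@rz(SG[0]*q[3]); R=R@ry(q[4]); p=p+R@np.array([0,0,d]); R=R@rz(SG[1]*q[5])
    return p,R
SG=[1,1]
E
python3 - <<'E'
import kin; from kin import *
from rig import read_state
s=read_state()
D=[([-10.2256,30.2772,82.1558,0,67.686,-10.227],[.62425,.00019,.20329],None),
([-2.31773464,7.60784349,117.1918566,-11.14269912,29.5023366,-53.46004633],[.4793,.0609,.2505],np.array([[0.478,0.763,0.435],[0.87,-0.48,-0.113],[0.123,0.432,-0.893]])),
(s['joint_positions'],s['position'],s['tcp_rot'])]
for a in(1,-1):
  for c in(1,-1):
    kin.SG[:]=[a,c]
    f=lambda k:np.concatenate([fk(q,k)[0]-p for q,p,_ in D])
    r=least_squares(f,[0,.3,.4,.4,0,.25,.1]); print(a,c,np.round(r.x,4),np.abs(r.fun).max())
    for q,p,R in D[1:]: print(np.round(fk(q,r.x)[1][:,2]-np.array(R)[:,2],3),np.round(fk(q,r.x)[1].T@np.array(R),2).tolist())
E
```

```text
1 1 [-0.      0.2741  0.5881  0.3917  0.1141  0.3237  0.111 ] 2.8400196562014535e-05
[-0.  0. -0.] [[-1.0, -0.0, -0.0], [-0.0, -1.0, -0.0], [-0.0, -0.0, 1.0]]
[ 0. -0. -0.] [[-1.0, -0.0, -0.0], [0.0, -1.0, -0.0], [-0.0, -0.0, 1.0]]
1 -1 [-0.      0.2741  0.5881  0.3917  0.1141  0.3237  0.111 ] 2.8400196562014535e-05
[-0.  0. -0.] [[0.29, -0.96, -0.0], [0.96, 0.29, 0.0], [-0.0, -0.0, 1.0]]
[ 0. -0. -0.] [[-0.98, 0.2, -0.0], [-0.2, -0.98, -0.0], [-0.0, -0.0, 1.0]]
-1 1 [ 0.5396 -0.5162  0.2631 -0.1512 -0.2206 -0.2436  0.1036] 0.02089606222415008
[ 0.007  0.19  -0.   ] [[-0.93, -0.34, 0.13], [0.32, -0.94, -0.14], [0.17, -0.09, 0.98]]
[-0.116  0.342 -0.   ] [[0.9, -0.27, -0.36], [0.28, 0.96, -0.01], [0.35, -0.09, 0.93]]
-1 -1 [ 0.5396 -0.5162  0.2631 -0.1512 -0.2206 -0.2436  0.1036] 0.02089606222415008
[ 0.007  0.19  -0.   ] [[0.58, -0.8, -0.17], [0.8, 0.6, -0.09], [0.17, -0.09, 0.98]]
[-0.116  0.342 -0.   ] [[0.82, -0.45, -0.35], [0.45, 0.89, -0.09], [0.35, -0.09, 0.93]]
```

```bash
cat >> kin.py <<'E'
K=[0,.2741,.5881,.3917,.1141,.3237,.111]
LO=np.array([-176,-43,12.6,-81,0.5,-163]);HI=np.array([176,126,139.5,261,151,163])
def ik(p,R,q0):
    def f(q):
        P,M=fk(q,K); M=M@np.diag([-1,-1,1])
        return np.concatenate([(P-p)*10,Ro.from_matrix(M.T@R).as_rotvec()])
    r=least_squares(f,np.clip(q0,LO+.01,HI-.01),bounds=(LO,HI),x_scale=30)
    return r.x,np.abs(r.fun).max()
def ikm(p,R):
    b=[]
    for j4 in(-60,0,90,180,240):
        for j6 in (-90,0,90):
            b.append(ik(p,R,[18,35,90,j4,30,j6]))
    return b
E
python3 - <<'E'
from kin import *; from h import Rg
T=np.array([.6203,.2429,.056])
for yaw in (-12,-5,1.8,10,18,25):
  for lean in (27,32,38,44):
    R=Rg(yaw,lean); out=[]
    for nm,p in dict(pre=T-.1*R[:,2],grasp=T,lift=T+[0,0,.068],out=T+[-.1,0,.068]).items():
        g=[q for q,e in ikm(p,R) if e<1e-4]
        S=sorted({tuple(np.round(q[3:],0).astype(int).tolist()) for q in g})
        out.append((nm,S))
    print(yaw,lean,out)
E
```

```text
-12 27 [('pre', [(-32, 28, -31)]), ('grasp', [(-42, 20, -22)]), ('lift', [(-31, 27, -35)]), ('out', [(-42, 22, -19)])]
-12 32 [('pre', [(-50, 23, -12)]), ('grasp', [(-67, 18, 3)]), ('lift', [(-47, 22, -18)]), ('out', [(-64, 20, 4)])]
-12 38 [('pre', [(-78, 23, 18)]), ('grasp', []), ('lift', [(-73, 21, 10)]), ('out', [])]
-12 44 [('pre', [(258, 27, 44)]), ('grasp', [(243, 26, 56)]), ('lift', []), ('out', [(251, 29, 53)])]
-5 27 [('pre', [(-27, 23, -44)]), ('grasp', [(-38, 15, -33)]), ('lift', [(-25, 23, -47)]), ('out', [(-39, 18, -29)])]
-5 32 [('pre', [(-49, 17, -21)]), ('grasp', [(-73, 12, 2)]), ('lift', [(-44, 17, -28)]), ('out', [(-68, 15, 1)])]
-5 38 [('pre', []), ('grasp', [(245, 16, 45)]), ('lift', []), ('out', [(254, 18, 40)])]
-5 44 [('pre', [(238, 23, 56)]), ('grasp', [(225, 25, 66)]), ('lift', [(244, 19, 46)]), ('out', [(233, 26, 63)])]
1.8 27 [('pre', [(-19, 20, -59)]), ('grasp', [(-30, 12, -49)]), ('lift', [(-17, 20, -62)]), ('out', [(-32, 14, -44)])]
1.8 32 [('pre', [(-42, 12, -35)]), ('grasp', [(-80, 7, 1)]), ('lift', [(-35, 13, -44)]), ('out', [(-73, 9, -2)])]
1.8 38 [
[... 842 characters left out ...]
0, -124)]), ('out', [])]
18 38 [('pre', [(138, 10, 123)]), ('grasp', [(156, 14, 106)]), ('lift', [(116, 6, 147)]), ('out', [(162, 13, 102)])]
18 44 [('pre', [(160, 23, 100)]), ('grasp', [(165, 26, 97)]), ('lift', [(156, 16, 107)]), ('out', [(169, 27, 95)])]
25 27 [('pre', [(25, 20, -131)]), ('grasp', [(39, 12, -143)]), ('lift', [(23, 20, -127)]), ('out', [(34, 12, -137)])]
25 32 [('pre', [(54, 13, -160)]), ('grasp', []), ('lift', [(44, 13, -149)]), ('out', [])]
25 38 [('pre', [(112, 14, 140)]), ('grasp', [(134, 16, 120)]), ('lift', [(97, 12, 157)]), ('out', [(138, 16, 118)])]
25 44 [('pre', [(140, 26, 110)]), ('grasp', [(148, 27, 104)]), ('lift', [(133, 19, 120)]), ('out', [(152, 28, 102)])]
```

Run:
```python
from kin import *; from h import *
R=Rg(1.8,27); T=np.array([.6203,.2429,.055])
s=read_state(); print(s['time_s'])
for p in (T-.1*R[:,2],T-.06*R[:,2],T): print(np.round(p,4),delta(p,R), [np.round(q) for q,e in ikm(p,R) if e<1e-4][0])
for dz,l,dx in ((.02,28,0),(.04,30,0),(.055,32,-.001),(.068,34,-.003),(.07,34,-.03),(.07,34,-.06),(.07,34,-.12)):
    g=[np.round(q) for q,e in ikm(T+[dx,0,dz],Rg(1.8,l)) if e<1e-4]
    print(dz,l,g[:1],(.215-.055-dz)*np.sin(np.radians(l))-dx*np.cos(np.radians(l))-.0375)
```

```text
3.2
[0.5749 0.2415 0.1441] (array([-0.0018,  0.0108,  0.0259]), array([10. ,  0.3, -0.3])) [ 16.  29. 107. -19.  20. -59.]
[0.5931 0.242  0.1085] (array([-0.0017,  0.0038,  0.0653]), array([10. ,  0.3, -0.3])) [ 15.  33. 106. -23.  16. -56.]
[0.6203 0.2429 0.055 ] (array([-0.0014, -0.0066,  0.1244]), array([10. ,  0.3, -0.3])) [ 15.  40. 104. -30.  12. -49.]
0.02 28 [array([ 15.,  38., 104., -29.,  12., -50.])] 0.028226018790024725
0.04 30 [array([ 15.,  36., 105., -34.,  12., -46.])] 0.022499999999999992
0.055 32 [array([ 15.,  34., 106., -41.,  11., -38.])] 0.01898957084064295
0.068 34 [array([ 16.,  33., 107., -51.,  10., -28.])] 0.01643285983697384
0.07 34 [array([ 17.,  32., 110., -61.,   9., -17.])] 0.037698488489018474
0.07 34 [array([ 18.,  31., 114., -76.,   9.,  -1.])] 0.06256961566566971
0.07 34 [array([ 20.,  29., 121., 257.,  11.,  29.])] 0.11231187001897222
```

```bash
python3 -m jog '-0.001 0.005 0 5 0 0 1; -0.0018 0.0108 0.012 10 0.3 -0.3 1; -0.0018 0.0108 0.026 10 0.3 -0.3 1; -0.0018 0.0108 0.026 10 0.3 -0.3 1; -0.0018 0.0108 0.026 10 0.3 -0.3 1'
python3 - <<'E'
from h import *
s=read_state();print(s['joint_positions'])
R=Rg(1.8,27); T=np.array([.6203,.2429,.055])
for p in (T-.1*R[:,2],T-.06*R[:,2],T): print(delta(p,R))
E
```

```text
time_s: 3.82
position: [0.5761, 0.2399, 0.1458]
tcp_rot: [[-0.028, 0.89, 0.456], [1.0, 0.024, 0.015], [0.002, 0.456, -0.89]]
force: [-0.6, -0.5, -0.4]
opening: 1.001
[ 15.62177986  28.39302363 106.58097388 -18.90053428  19.54704647
 -59.56249008]
(array([ 0.0016, -0.0018,  0.0009]), array([ 0.1, -0. , -0.2]))
(array([ 0.0016, -0.0019,  0.0409]), array([ 0.1, -0. , -0.2]))
(array([ 0.0015, -0.002 ,  0.1009]), array([ 0.1, -0. , -0.2]))
```

```bash
python3 -m jog '0.0015 -0.002 0.02 0 0 0 1; 0.0015 -0.002 0.041 0 0 0 1; 0.0015 -0.002 0.06 0 0 0 1; 0.0015 -0.002 0.06 0 0 0 1; 0.0015 -0.002 0.06 0 0 0 1'
python3 - <<'E'
from h import *
p,d=capture("wrist"); cv2.imwrite("pics/w2.png",p[:,:,::-1])
q=cloud("wrist",d).reshape(-1,3)
m=(np.hypot(q[:,0]-.62,q[:,1]-.243)<.035)
t=q[m&(q[:,2]>.0635)&(q[:,2]<.069)]; print(len(t),cv2.minEnclosingCircle((t[:,:2]*1000).astype(np.float32)))
t=q[m&(q[:,2]>.076)&(q[:,2]<.095)]; print(len(t),cv2.minEnclosingCircle((t[:,:2]*1000).astype(np.float32)))
print(delta([.6203,.2429,.055],Rg(1.8,27)))
E
```

```text
time_s: 4.45
position: [0.6003, 0.2431, 0.0905]
tcp_rot: [[-0.031, 0.89, 0.454], [1.0, 0.027, 0.015], [0.001, 0.455, -0.891]]
force: [0.2, 1.1, -0.1]
opening: 0.998
2528 ((620.9301147460938, 244.32424926757812), 23.954254150390625)
785 ((620.6222534179688, 244.15545654296875), 10.079401016235352)
(array([-0.0011,  0.0014,  0.0409]), array([ 0.1, -0. , -0.1]))
```

View pics/w2.png

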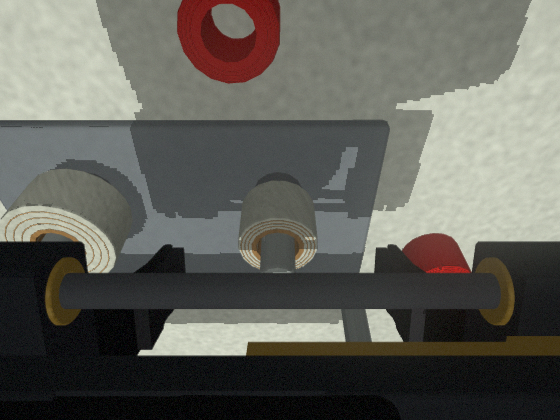

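The roll is centred between the fingers (pixel 279,240), so I'll descend and close.

```bash
python3 -m jog '0 0.0015 0.015 0 0 0 1; 0 0.0015 0.03 0 0 0 1; 0 0.0015 0.041 0 0 0 1; 0 0.0015 0.041 0 0 0 1; 0 0.0015 0.041 0 0 0 1'
python3 - <<'E'
from h import *
print(delta([.6207,.2440,.055],Rg(1.8,27)))
E
```

```text
time_s: 5.12
position: [0.6203, 0.2441, 0.054]
tcp_rot: [[-0.031, 0.891, 0.454], [1.0, 0.027, 0.015], [0.001, 0.454, -0.891]]
force: [-0.3, -0.2, -0.2]
opening: 0.999
(array([-0.0001,  0.0008, -0.0007]), array([ 0., -0., -0.]))
```

```bash
python3 -m jog '0 0.001 -0.001 0 0 0 0.8; 0 0.001 -0.001 0 0 0 0.6; 0 0.001 -0.001 0 0 0 0.4; 0 0.001 -0.001 0 0 0 0.4; 0 0.001 -0.001 0 0 0 0.4; 0 0.001 -0.001 0 0 0 0.4; 0 0.001 -0.001 0 0 0 0.4'
python3 - <<'E'
from h import *
s=read_state();T=s['position'];yaw=1.8
print(T)
for dz,l,dx in ((.008,27,0),(.02,28,0),(.04,29,0),(.055,30,0),(.069,32,-.001),(.07,32,-.03),(.07,32,-.06)):
    print(dz,l,delta(T+[dx,0,dz],Rg(yaw,l)))
E
```

```text
time_s: 6.0
position: [0.6209, 0.2441, 0.0556]
tcp_rot: [[-0.031, 0.89, 0.454], [1.0, 0.027, 0.015], [0.001, 0.455, -0.891]]
force: [0.6, -0.0, -0.4]
opening: 0.411
[0.62088546 0.2441185  0.05559713]
0.008 27 (array([ 0.    ,  0.0036, -0.0071]), array([ 0., -0., -0.]))
0.02 28 (array([ 0.    ,  0.0091, -0.0178]), array([-1., -0., -0.]))
0.04 29 (array([ 0.    ,  0.0182, -0.0356]), array([-2., -0., -0.]))
0.055 30 (array([ 0.0001,  0.025 , -0.049 ]), array([-3. , -0. , -0.1]))
0.069 32 (array([ 0.0001,  0.0305, -0.0619]), array([-5. , -0. , -0.1]))
0.07 32 (array([ 0.001 ,  0.0051, -0.076 ]), array([-5. , -0. , -0.1]))
0.07 32 (array([ 0.0019, -0.0216, -0.0896]), array([-5. , -0. , -0.1]))
```

Opening 0.411 is lower than 48 mm should give (0.55), so I'll look before lifting.

Run:
```python
from h import *
for n in("wrist","side","scene"):
    p,d=capture(n); cv2.imwrite(f"pics/{n}3.png",p[:,:,::-1])
im=cv2.imread("pics/side3.png")[120:260,160:340];im2=cv2.imread("pics/scene3.png")[180:320,180:360]
cv2.imwrite("pics/c3.png",cv2.resize(np.vstack([im,im2]),None,fx=2.1,fy=2.1,interpolation=cv2.INTER_CUBIC))
```

```text
(no output)
```

View pics/wrist3.png

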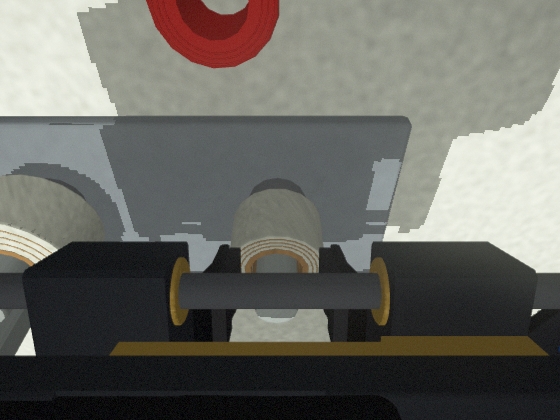

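View pics/c3.png

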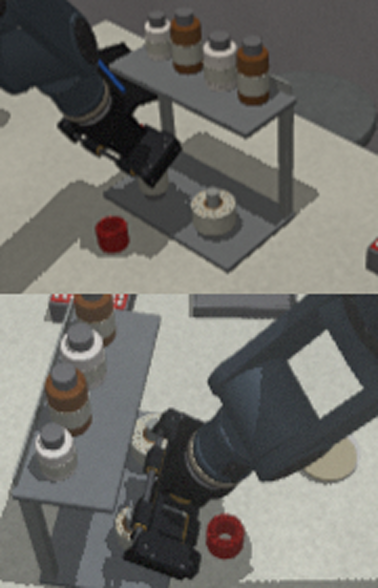

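The fingers are flanking the roll (232–322 px). I'll command fully shut to confirm the stop.

```bash
python3 -m jog '0 0 0 0 0 0 0.3; 0 0 0 0 0 0 0.2; 0 0 0 0 0 0 0.2; 0 0 0 0 0 0 0.2'
```

```text
time_s: 6.65
position: [0.6208, 0.2428, 0.0555]
tcp_rot: [[-0.029, 0.891, 0.453], [1.0, 0.027, 0.013], [-0.001, 0.453, -0.891]]
force: [1.1, -5.2, 1.4]
opening: 0.209
```

Run:
```python
from h import *
print(read_state()['opening'],read_state()['force'])
p,d=capture("wrist"); cv2.imwrite("pics/w4.png",p[:,:,::-1])
q=cloud("wrist",d); s=read_state()
# tool coordinates of finger pixels
qt=(q-s['position'])@np.array(s['tcp_rot'])
for v in (260,300,325):
    print(v,[(u,np.round(qt[v,u],3).tolist()) for u in range(190,371,10)])
```

```text
0.2088008389103174 [ 1.12687601 -5.22799919  1.42493383]
260 [(190, [-0.017, -0.038, -0.107]), (200, [-0.015, -0.038, -0.106]), (210, [-0.013, -0.038, -0.106]), (220, [-0.012, -0.036, -0.102]), (230, [-0.032, 0.028, 0.063]), (240, [-0.015, -0.011, -0.038]), (250, [-0.011, -0.01, -0.034]), (260, [-0.008, 0.002, -0.006]), (270, [-0.003, -0.001, -0.013]), (280, [0.002, -0.002, -0.015]), (290, [0.006, -0.002, -0.014]), (300, [0.01, -0.006, -0.024]), (310, [0.014, -0.01, -0.034]), (320, [0.018, -0.011, -0.039]), (330, [0.036, 0.028, 0.063]), (340, [0.014, -0.037, -0.103]), (350, [0.016, -0.038, -0.106]), (360, [0.018, -0.038, -0.106]), (370, [0.021, -0.037, -0.106])]
300 [(190, [-0.016, -0.032, -0.112]), (200, [-0.014, -0.032, -0.113]), (210, [-0.012, -0.032, -0.113]), (220, [-0.011, -0.029, -0.107]), (230, [-0.009, -0.029, -0.107]), (240, [-0.007, -0.029, -0.107]), (250, [-0.005, -0.028, -0.106]), (260, [nan, nan, nan]), (270, [-0.001, -0.028, -0.106]), (280, [0.001, -0.029, -0.106]), (290, [0.004, -0.029, -0.106]), (300, [0.006, -0.029, -0.106]), (310, [0.008, -0.029, -0.107]), (320, [0.01, -0.029, -0.107]), (330, [0.012, -0.029, -0.107]), (340, [0.014, -0.029, -0.108]), (350, [0.015, -0.032, -0.112]), (360, [0.017, -0.032, -0.112]), (370, [0.019, -0.032, -0.112])]
325 [(190, [-0.017, -0.026, -0.112]), (200, [-0.015, -0.026, -0.112]), (210, [-0.013, -0.026, -0.112]), (220, [-0.013, -0.02, -0.102]), (230, [-0.013, -0.01, -0.086]), (240, [-0.012, 0.0, -0.068]), (250, [-0.008, 0.0, -0.068]), (260, [-0.016, 0.112, 0.119]), (270, [-0.007, 0.112, 0.119]), (280, [0.002, 0.112, 0.119]), (290, [0.011, 0.112, 0.12]), (300, [0.02, 0.112, 0.119]), (310, [0.011, 0.0, -0.068]), (320, [0.015, 0.001, -0.067]), (330, [0.015, -0.012, -0.088]), (340, [0.015, -0.021, -0.104]), (350, [0.016, -0.026, -0.112]), (360, [0.018, -0.026, -0.113]), (370, [0.02, -0.026, -0.111])]
```

View pics/w4.png

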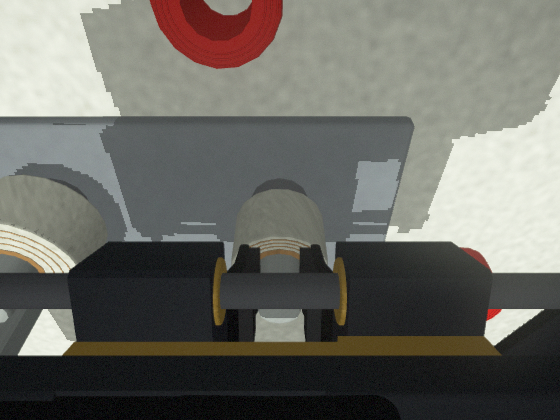

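Run:
```python
from h import *
c=camera_info("wrist")
p,d=capture("wrist"); q=cloud("wrist",d); s=read_state()
qt=(q-s['position'])@np.array(s['tcp_rot'])
for u in (236,246,254,270,306,314,322):
    print(u,[(v,(np.round(qt[v,u],3)*1000).astype(int).tolist() if np.isfinite(qt[v,u,0]) else None) for v in range(228,272,4)])
for n in("side","scene"):
    p,d=capture(n); cv2.imwrite(f"pics/{n}5.png",p[:,:,::-1])
im=cv2.imread("pics/side5.png")[150:230,190:290];im2=cv2.imread("pics/scene5.png")[240:320,210:310]
cv2.imwrite("pics/c5.png",cv2.resize(np.hstack([im,im2]),None,fx=4,fy=4,interpolation=cv2.INTER_CUBIC))
w=cv2.imread("pics/w4.png")[180:350,190:370];cv2.imwrite("pics/w4z.png",cv2.resize(w,None,fx=3.3,fy=3.3,interpolation=cv2.INTER_CUBIC).clip(0,255)*1)
g=cv2.imread("pics/w4z.png").astype(float)/255;cv2.imwrite("pics/w4z.png",(g**.5*255).astype(np.uint8))
```

```text
236 [(228, [-21, -11, 6]), (232, [-21, -10, 2]), (236, [-20, -10, -2]), (240, [-20, -8, -4]), (244, [-20, -8, -8]), (248, [-19, -6, -10]), (252, [-19, -6, -14]), (256, [-19, -3, -13]), (260, [-16, -11, -38]), (264, [-16, -11, -43]), (268, [-15, -11, -46])]
246 [(228, [-15, -15, -7]), (232, [-14, -14, -10]), (236, [-14, -13, -11]), (240, [-14, -12, -15]), (244, [-14, -11, -19]), (248, [-13, -11, -24]), (252, [-13, -11, -29]), (256, [-12, -11, -34]), (260, [-12, -10, -36]), (264, [-12, -10, -39]), (268, [-12, -9, -42])]
254 [(228, [-10, -17, -12]), (232, [-10, -15, -14]), (236, [-10, -14, -16]), (240, [-10, -13, -18]), (244, [-10, -11, -18]), (248, [-10, -10, -19]), (252, [-10, -10, -25]), (256, [-9, -10, -30]), (260, [-9, -9, -34]), (264, [-9, -9, -38]), (268, [-9, -10, -43])]
270 [(228, [-3, -17, -15]), (232, [-3, -16, -17]), (236, [-3, -15, -19]), (240, None), (244, [-3, -11, -18]), (248, [-3, -9, -17]), (252, [-3, -6, -16]), (256, [-3, -3, -13]), (260, [-3, -2, -14]), (264, [-3, 0, -15]), (268, [-3, 1, -18])]
306 [(228, [14, -16, -10]), (232, [14, -15, -12]), (236, [14, -14, -16]), (240, [13, -13, -18]), (244, [14, -10, -16]), (248, [13, -10, -20]), (252, [13, -9, -24]), (256, [13, -9, -29]), (260, [12, -10, -34]), (264, [12, -10, -39]), (268, [12, -10, -43])]
314 [(228, [18, -15, -7]), (232, [18, -13, -8]), (236, [18, -12, -10]), (240, [18, -11, -13]), (244, [17, -11, -19]), (248, [17, -11, -24]), (252, [16, -11, -29]), (256, [16, -11, -35]), (260, [15, -11, -38]), (264, [15, -10, -40]), (268, [15, -10, -43])]
322 [(228, [23, -11, 5]), (232, [23, -11, 1]), (236, [23, -9, -1]), (240, [22, -8, -5]), (244, [22, -8, -9]), (248, [22, -6, -11]), (252, [21, -5, -13]), (256, [19, -11, -34]), (260, [18, -11, -39]), (264, [18, -12, -44]), (268, [18, -11, -46])]
```

View pics/c5.png

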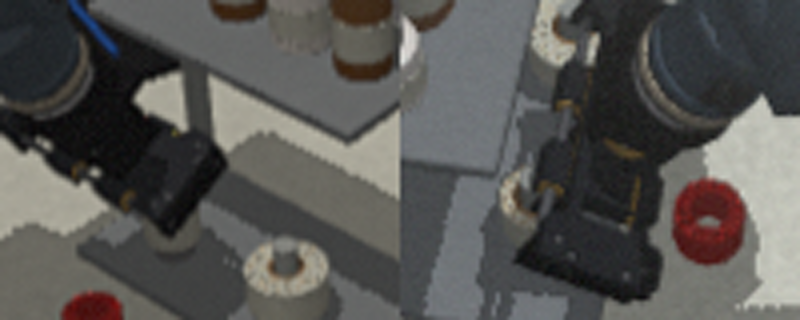

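View pics/w4z.png

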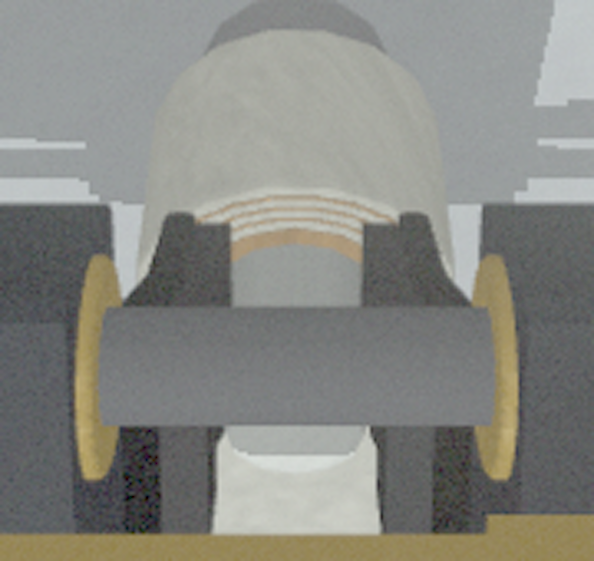

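Run:
```python
from h import *
d=np.load("pics/wrist0.npy"); c=camera_info("wrist"); f=210/np.tan(np.radians(c["vfov"]/2)); T=c["tool_from_camera"]
v,u=np.mgrid[:420,:560]
P=np.stack([(u-c["cx"])*d/f,(v-c["cy"])*d/f,d],-1)@T[:3,:3].T+T[:3,3]
P[d<=0]=np.nan
for uu in (145,155,165,172,180,380,388,395,410):
    print(uu,[(vv,(P[vv,uu]*1000).round().tolist()) for vv in (236,242,246,250,256,262,268,320,335,350)])
m=(P[...,2]<.03)&(P[...,2]>-.09); print(np.nanmax(P[m][:,2]))
```

```text
145 [(236, [-142.0, 56.0, 204.0]), (242, [-142.0, 63.0, 204.0]), (246, [-143.0, 68.0, 204.0]), (250, [-143.0, 72.0, 203.0]), (256, [-143.0, 79.0, 203.0]), (262, [-143.0, 85.0, 202.0]), (268, [-50.0, -11.0, -46.0]), (320, [-44.0, -1.0, -67.0]), (335, [-44.0, 5.0, -67.0]), (350, [-144.0, 178.0, 179.0])]
155 [(236, [-131.0, 56.0, 204.0]), (242, [-131.0, 63.0, 204.0]), (246, [-132.0, 67.0, 203.0]), (250, [-132.0, 72.0, 204.0]), (256, [-50.0, -11.0, -33.0]), (262, [-48.0, -11.0, -40.0]), (268, [-47.0, -10.0, -43.0]), (320, [-42.0, 1.0, -63.0]), (335, [-42.0, 7.0, -63.0]), (350, [-141.0, 192.0, 200.0])]
165 [(236, [-120.0, 56.0, 203.0]), (242, [-120.0, 62.0, 202.0]), (246, [-50.0, -11.0, -21.0]), (250, [-48.0, -11.0, -26.0]), (256, [-47.0, -10.0, -30.0]), (262, [-45.0, -10.0, -38.0]), (268, [-44.0, -9.0, -42.0]), (320, [-43.0, 9.0, -49.0]), (335, [-127.0, 171.0, 198.0]), (350, [-129.0, 191.0, 198.0])]
172 [(236, [-113.0, 56.0, 204.0]), (242, [-113.0, 63.0, 204.0]), (246, [-47.0, -11.0, -20.0]), (250, [-47.0, -9.0, -21.0]), (256, [-44.0, -9.0, -29.0]), (262, [-42.0, -10.0, -37.0]), (268, [-
[... 917 characters left out ...]
), (320, [108.0, 126.0, 152.0]), (335, [110.0, 145.0, 155.0]), (350, [22.0, -23.0, -116.0])]
395 [(236, [125.0, 56.0, 202.0]), (242, [125.0, 63.0, 202.0]), (246, [53.0, -11.0, -21.0]), (250, [51.0, -11.0, -27.0]), (256, [49.0, -11.0, -33.0]), (262, [49.0, -9.0, -36.0]), (268, [47.0, -9.0, -42.0]), (320, [45.0, 8.0, -52.0]), (335, [117.0, 145.0, 155.0]), (350, [24.0, -23.0, -116.0])]
410 [(236, [140.0, 56.0, 202.0]), (242, [141.0, 63.0, 203.0]), (246, [142.0, 68.0, 203.0]), (250, [142.0, 72.0, 202.0]), (256, [143.0, 79.0, 203.0]), (262, [53.0, -11.0, -41.0]), (268, [51.0, -11.0, -46.0]), (320, [45.0, -1.0, -68.0]), (335, [45.0, 4.0, -68.0]), (350, [26.0, -24.0, -117.0])]
-0.014967693653796715
```

Wrist depth puts the fingertips at tool z ≈ -20 mm even in the first picture. So the reported TCP lies about 39 mm ahead of the true grasp point, and the fingers closed on the bare post above the roll. I'll reopen and redo the plan with that offset.

```bash
python3 -m jog '0 0 0 0 0 0 0.5; 0 0 0 0 0 0 0.8; 0 0 0 0 0 0 1; 0 0 0 0 0 0 1; 0 0 0 0 0 0 1;0 0 0 0 0 0 1'
python3 - <<'E'
from kin import *; from h import *
T=np.array([.6207,.2440,.055]); O=.039
p,d=capture("wrist"); q=cloud("wrist",d).reshape(-1,3)
m=(np.hypot(q[:,0]-.62,q[:,1]-.243)<.035)
t=q[m&(q[:,2]>.0635)&(q[:,2]<.069)]; print(len(t),cv2.minEnclosingCircle((t[:,:2]*1000).astype(np.float32)))
for lean in (27,32,36,40):
  o=[]
  for dx,dz in ((0,0),(0,.068),(-.1,.068)):
    R=Rg(1.8,lean); o.append({tuple(np.round(q).astype(int).tolist()) for q,e in ikm(T+[dx,0,dz]+O*R[:,2],R) if e<1e-4})
  print(lean,o)
s=read_state(); print(s['joint_positions'],s['opening'])
for lean in(27,30): print(delta(T+O*Rg(1.8,lean)[:,2],Rg(1.8,lean)))
E
```

```text
time_s: 7.6
position: [0.6209, 0.2442, 0.0556]
tcp_rot: [[-0.031, 0.89, 0.454], [1.0, 0.027, 0.015], [0.001, 0.455, -0.891]]
force: [-0.9, -0.5, -0.4]
opening: 0.798
2813 ((620.5451049804688, 243.9024658203125), 24.041648864746094)
27 [{(14, 44, 102, -36, 10, -43)}, {(14, 37, 100, -20, 17, -60)}, {(18, 33, 113, -43, 10, -33)}]
32 [set(), {(15, 37, 104, -42, 10, -37)}, set()]
36 [{(15, 46, 107, 226, 11, 56)}, set(), {(19, 35, 118, 231, 13, 54)}]
40 [{(16, 47, 109, 211, 17, 70)}, {(16, 39, 108, 235, 11, 46)}, {(20, 37, 120, 217, 19, 69)}]
[ 14.73208038  39.77354427 103.48646117 -29.65077211  11.79317434
 -49.26631024] 0.8483569267105397
(array([-0.0002, -0.0005,  0.0395]), array([ 0., -0., -0.]))
(array([-0.0002,  0.0016,  0.0394]), array([-3., -0., -0.]))
```

```bash
python3 -m jog '0 0 0 0 0 0 1; 0 0 0 0 0 0 1; 0 0 0.012 0 0 0 1; 0 0 0.024 0 0 0 1; 0 0 0.034 0 0 0 1; 0 0 0.0395 0 0 0 1; 0 0 0.0395 0 0 0 1; 0 0 0.0395 0 0 0 1'
python3 - <<'E'
from h import *
p,d=capture("wrist"); cv2.imwrite("pics/w6.png",(np.sqrt(p[:,:,::-1]/255.)*255).astype(np.uint8))
print(delta(np.array([.6206,.2440,.055])+.039*Rg(1.8,27)[:,2],Rg(1.8,27)))
E
```

```text
time_s: 8.65
position: [0.6388, 0.2447, 0.0205]
tcp_rot: [[-0.031, 0.89, 0.454], [1.0, 0.027, 0.015], [0.001, 0.455, -0.891]]
force: [0.3, -0.2, -1.0]
opening: 0.998
(array([-0.0002, -0.0007,  0.0002]), array([ 0.1, -0. , -0. ]))
```

View pics/w6.png

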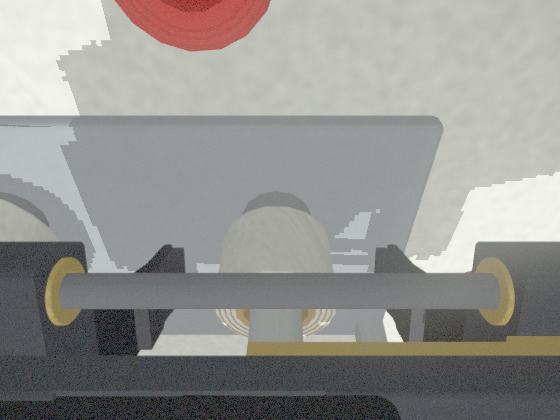

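The roll (220–332 px) is now well between the fingers, with the tips at row 245 alongside its wall. Closing.

```bash
python3 -m jog '0 0 0 0 0 0 0.7; 0 0 0 0 0 0 0.4; 0 0 0 0 0 0 0.4; 0 0 0 0 0 0 0.4; 0 0 0 0 0 0 0.4; 0 0 0 0 0 0 0.4; 0 0 0 0 0 0 0.4'
python3 - <<'E'
from h import *
s=read_state();O=.039
T=s['position']-O*np.array(s['tcp_rot'])[:,2]
print(T)
for dz,l,dx in ((.01,27,0),(.02,27,0),(.04,28,0),(.055,29,0),(.07,31,-.001),(.072,31,-.03)):
    R=Rg(1.8,l);print(dz,l,delta(T+[dx,0,dz]+O*R[:,2],R))
E
```

```text
time_s: 9.57
position: [0.6388, 0.2447, 0.0205]
tcp_rot: [[-0.031, 0.89, 0.454], [1.0, 0.027, 0.015], [0.001, 0.455, -0.891]]
force: [0.2, 0.4, 0.1]
opening: 0.536
[0.62112399 0.24407487 0.05520361]
0.01 27 (array([-0.    ,  0.0045, -0.0089]), array([ 0., -0., -0.]))
0.02 27 (array([-0.    ,  0.0091, -0.0178]), array([ 0., -0., -0.]))
0.04 28 (array([ 0.    ,  0.0188, -0.0356]), array([-1., -0., -0.]))
0.055 29 (array([ 0.    ,  0.0263, -0.049 ]), array([-2., -0., -0.]))
0.07 31 (array([ 0.0001,  0.0336, -0.0629]), array([-4., -0., -0.]))
0.072 31 (array([ 0.001 ,  0.0087, -0.0779]), array([-4., -0., -0.]))
```

Gripped: the opening is 0.536, about 47 mm. Lifting with a slowly increasing lean.

```bash
python3 -m jog '0 0.0045 -0.009 0 0 0 0.4; 0 0.009 -0.018 0 0 0 0.4; 0 0.014 -0.027 -0.5 0 0 0.4; 0 0.0188 -0.0356 -1 0 0 0.4; 0 0.0188 -0.0356 -1 0 0 0.4'
python3 - <<'E'
from h import *
p,d=capture("wrist"); cv2.imwrite("pics/w7.png",(np.sqrt(p[:,:,::-1]/255.)*255).astype(np.uint8))
p,d=capture("side"); cv2.imwrite("pics/s7.png",cv2.resize(p[110:250,160:330,::-1],None,fx=3,fy=3))
s=read_state();O=.039;T=np.array([.6211,.2441,.0552]);print(s['joint_positions'])
for dz,l,dx in ((.055,29,0),(.063,30,0),(.07,31,-.001),(.072,31,-.03)):
    R=Rg(1.8,l);print(dz,l,delta(T+[dx,0,dz]+O*R[:,2],R))
E
```

```text
time_s: 10.2
position: [0.6396, 0.2449, 0.0616]
tcp_rot: [[-0.031, 0.882, 0.471], [1.0, 0.027, 0.016], [0.001, 0.471, -0.882]]
force: [-0.5, 0.8, -1.3]
opening: 0.53
[ 14.40357334  40.01671053 101.65807217 -28.56459001  12.32393457
 -50.78125901]
0.055 29 (array([ 0.    ,  0.0079, -0.0132]), array([-1., -0., -0.]))
0.063 30 (array([ 0.    ,  0.0123, -0.0203]), array([-2., -0., -0.]))
0.07 31 (array([ 0.0001,  0.0154, -0.027 ]), array([-3., -0., -0.]))
0.072 31 (array([ 0.001 , -0.0092, -0.0424]), array([-3., -0., -0.]))
```

View pics/w7.png

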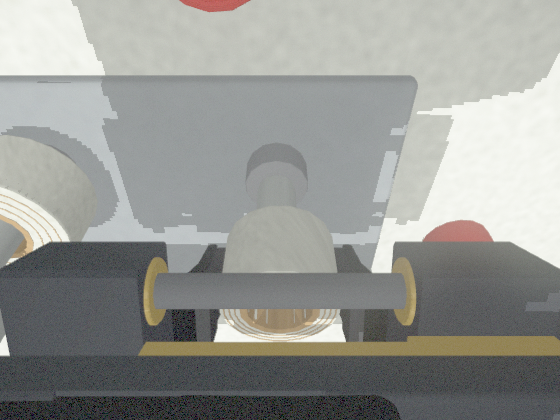

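View pics/s7.png

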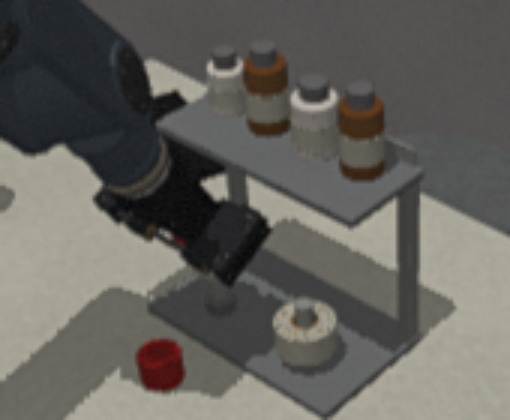

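The roll rides up with the gripper: collar and post show under it at (277,175), and there is ample room below the deck. Continuing the lift and backing out.

```bash
python3 -m jog '0 0.004 -0.0066 -0.5 0 0 0.4; 0 0.0079 -0.0132 -1 0 0 0.4; 0 0.0123 -0.0203 -2 0 0 0.4; 0 0.0154 -0.027 -3 0 0 0.4; 0 0.016 -0.029 -3 0 0 0.4; 0 0.016 -0.029 -3 0 0 0.4'
python3 - <<'E'
from h import *
p,d=capture("wrist"); cv2.imwrite("pics/w8.png",(np.sqrt(p[:,:,::-1]/255.)*255).astype(np.uint8))
p,d=capture("side"); cv2.imwrite("pics/s8.png",cv2.resize(p[110:250,160:330,::-1],None,fx=3,fy=3))
s=read_state();O=.039;print(s['joint_positions'],s['position']-O*np.array(s['tcp_rot'])[:,2]);T=np.array([.6211,.2441,.0552])
for dz,l,dx in ((.073,31,-.01),(.075,30,-.03),(.08,27,-.06),(.09,27,-.10)):
    R=Rg(1.8,l);print(dz,l,delta(T+[dx,0,dz]+O*R[:,2],R))
E
```

```text
time_s: 11.05
position: [0.6401, 0.2447, 0.0942]
tcp_rot: [[-0.031, 0.856, 0.516], [1.0, 0.026, 0.017], [0.001, 0.516, -0.857]]
force: [0.1, -0.0, -0.7]
opening: 0.531
[ 14.74005814  36.92730622 102.95083178 -34.41384677  11.73669389
 -44.95360804] [0.61988161 0.24401238 0.12720269]
0.073 31 (array([ 0.0003, -0.007 , -0.0054]), array([ 0. , -0. , -0.1]))
0.075 30 (array([ 0.001 , -0.0238, -0.0174]), array([ 1. , -0. , -0.1]))
0.08 27 (array([ 0.0019, -0.049 , -0.0372]), array([ 4. , -0. , -0.1]))
0.09 27 (array([ 0.0031, -0.0781, -0.0664]), array([ 4. , -0. , -0.1]))
```

View pics/w8.png

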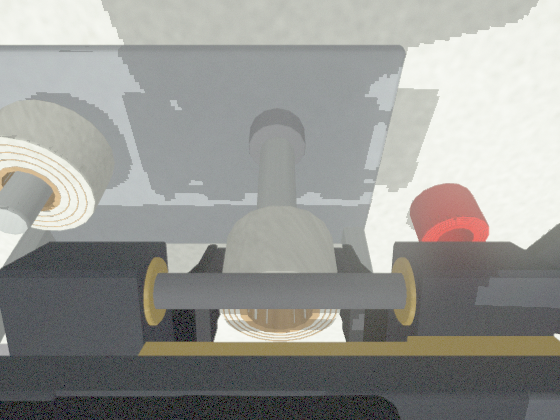

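View pics/s8.png

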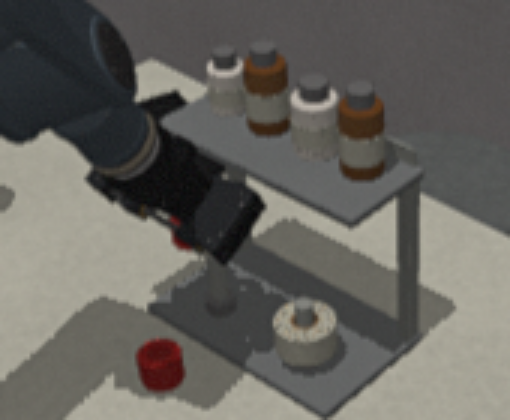

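The roll is off the post, its underside about 10 mm above the tip, and the deck is clear. Backing out and fitting the tray.

```bash
python3 -m jog '0 -0.007 -0.0054 0 0 0 0.4; 0.001 -0.0238 -0.0174 1 0 0 0.4; 0.002 -0.049 -0.0372 4 0 0 0.4; 0.003 -0.078 -0.0664 4 0 0 0.4; 0.003 -0.078 -0.0664 4 0 0 0.4'
python3 - <<'E'
from h import *; from kin import *
S=read_state();print(S['joint_positions'])
for n in("side","wrist","scene"):
    q=np.load(f"pics/{n}0.npy")
    if n=="wrist": continue
    q=cloud(n,q).reshape(-1,3)
    m=(np.abs(q[:,0]-.55)<.1)&(np.abs(q[:,1]+.235)<.1)
    t=q[m&(q[:,2]>.018)&(q[:,2]<.029)]; r=cv2.minAreaRect((t[:,:2]*1000).astype(np.float32)); print(n,len(t),r)
O=.039
for yaw in (-5,-15,-25,-35):
  for lean in (20,27):
    R=Rg(yaw,lean); print(yaw,lean,[{tuple(np.round(q).astype(int).tolist()) for q,e in ikm(np.array(p)+O*R[:,2],R) if e<1e-4} for p in ((.55,-.235,.16),(.55,-.235,.029),(.53,0,.16))])
E
```

```text
time_s: 11.78
position: [0.5342, 0.2441, 0.1102]
tcp_rot: [[-0.032, 0.892, 0.45], [0.999, 0.029, 0.014], [-0.001, 0.451, -0.893]]
force: [-0.2, -0.1, -0.5]
opening: 0.538
[ 17.59608048  30.49326336 112.55662397 -32.85342159  13.08618524
 -43.72731885]
side 487 ((558.3800048828125, -235.12612915039062), (164.17019653320312, 151.2111358642578), 10.1190824508667)
scene 242 ((559.1500244140625, -236.86338806152344), (159.85885620117188, 161.18397521972656), 10.513795852661133)
-5 20 [{(-39, 30, 104, 22, 31, -142)}, set(), {(-14, 26, 115, 9, 20, -106)}]
-5 27 [{(-41, 30, 109, 41, 24, -162)}, {(-41, 45, 112, 88, 16, 148)}, {(-14, 26, 120, 30, 9, -128)}]
-15 20 [{(-37, 30, 105, 16, 28, -126)}, {(-37, 44, 108, 40, 12, -151)}, {(-11, 26, 114, -4, 20, -83)}]
-15 27 [{(-39, 30, 110, 35, 19, -145)}, {(-39, 45, 113, 106, 11, 142)}, {(-11, 26, 119, -13, 8, -74)}]
-25 20 [{(-36, 30, 105, 8, 26, -107)}, {(-36, 44, 108, 25, 9, -125)}, {(-9, 27, 113, -15, 22, -61)}]
-25 27 [{(-36, 29, 110, 21, 15, -120)}, {(-36, 45, 113, 134, 7, 126)}, {(-8, 27, 117, -39, 12, -37)}]
-35 20 [{(-34, 30, 105, -1, 25, -88)}, {(-34, 44, 108, -4, 8, -85)}, {(-7, 27, 112, -22, 25, -43)}]
-35 27 [{(-34, 30, 110, -3, 14, -86)}, {(-34, 45, 113, 188, 5, 83)}, {(-5, 28, 116, -46, 18, -18)}]
```

Run:
```python
from h import *; from kin import *
O=.039
def ikc(p,R):
    return {tuple(np.round(q).astype(int).tolist()) for q,e in (ik(np.array(p)+O*R[:,2],R,[-35,40,110,j4,15,j6]) for j4 in(-50,0,50) for j6 in(-100,-40,30)) if e<1e-4}
for xy in ((.5585,-.236),(.575,-.245)):
  for yaw in (-10,-20,-45,-55,-65,-75):
    R=Rg(yaw,27); print(xy,yaw,[ikc((*xy,z),R) for z in (.15,.09,.06,.029)])
```

```text
(0.5585, -0.236) -10 [{(-40, 31, 109, 40, 21, -155)}, set(), set(), {(-40, 45, 111, 93, 13, 150)}]
(0.5585, -0.236) -20 [{(-37, 31, 109, 30, 16, -134)}, {(-37, 38, 111, 58, 9, -163)}, set(), {(-37, 45, 112, 112, 8, 142)}]
(0.5585, -0.236) -45 [{(-30, 32, 108, -25, 16, -53)}, {(-30, 38, 110, -48, 9, -29)}, {(-30, 42, 110, -74, 7, -3)}, set()]
(0.5585, -0.236) -55 [{(-28, 32, 106, -35, 21, -32)}, {(-28, 39, 108, -53, 15, -13)}, {(-28, 42, 108, -66, 13, 0)}, set()]
(0.5585, -0.236) -65 [{(-26, 33, 104, -39, 27, -18)}, {(-26, 39, 105, -52, 22, -4)}, {(-26, 43, 106, -60, 19, 5)}, {(-26, 46, 106, -70, 18, 15)}]
(0.5585, -0.236) -75 [{(-24, 34, 101, -40, 34, -8)}, {(-24, 40, 103, -48, 28, 3)}, {(-24, 43, 103, -54, 26, 9)}, {(-24, 47, 103, -60, 24, 16)}]
(0.575, -0.245) -10 [{(-39, 32, 106, 37, 22, -151)}, set(), set(), {(-39, 46, 109, 83, 13, 161)}]
(0.575, -0.245) -20 [{(-37, 32, 107, 27, 17, -131)}, {(-37, 38, 109, 48, 10, -152)}, set(), {(-37, 46, 109, 96, 8, 159)}]
(0.575, -0.245) -45 [{(-30, 32, 105, -23, 17, -55)}, {(-30, 39, 107, -40, 10, -37)}, {(-30, 42, 107, -58, 8, -19)}, set()]
(0.575, -0.245) -55 [{(-28, 33, 103, -33, 22, -34)}, {(-28, 39, 105, -48, 16, -19)}, {(-28, 43, 106, -59, 14, -8)}, {(-28, 46, 106, -73, 13, 7)}]
(0.575, -0.245) -65 [{(-26, 34, 101, -37, 28, -20)}, {(-26, 40, 103, -48, 23, -8)}, {(-26, 43, 103, -55, 21, -1)}, {(-26, 47, 103, -64, 19, 8)}]
(0.575, -0.245) -75 [{(-24, 35, 98, -38, 35, -10)}, {(-24, 41, 100, -46, 29, 0)}, {(-24, 44, 100, -51, 27, 5)}, {(-24, 47, 101, -56, 25, 11)}]
```

```bash
cat > wp.py <<'E'
from h import *; from kin import *
import sys
def wps(L,lean=27,O=.039):
    s=read_state(); print(s['time_s'],np.round(s['joint_positions'],1))
    for x,y,z,yaw in L:
        R=Rg(yaw,lean); p=np.array([x,y,z])+O*R[:,2]
        q,e=ik(p,R,s['joint_positions']); a,b=delta(p,R)
        print((x,y,z,yaw),*a,*b,' ',np.round(q).astype(int).tolist(),round(e,4))
E
python3 - <<'E'
from wp import *
wps([(.517,.215,.16,-2),(.51,.175,.175,-8),(.505,.13,.18,-15),(.505,.085,.18,-22),(.505,.04,.18,-30),(.505,0,.18,-38),(.51,-.045,.18,-46),(.515,-.08,.18,-53)])
E
```

```text
11.775 [ 17.6  30.5 112.6 -32.9  13.1 -43.7]
(0.517, 0.215, 0.16, -2) -0.0298 0.0064 -0.0136 -0.2 -1.7 3.5   [15, 28, 113, -32, 14, -43] 0.0
(0.51, 0.175, 0.175, -8) -0.0714 0.0055 -0.0308 -0.2 -4.4 8.8   [12, 26, 115, -34, 16, -40] 0.0
(0.505, 0.13, 0.18, -15) -0.1183 0.0015 -0.0384 -0.2 -7.6 15.1   [8, 24, 117, -37, 17, -34] 0.0
(0.505, 0.085, 0.18, -22) -0.1653 -0.0005 -0.0393 -0.2 -10.8 21.3   [3, 24, 118, -40, 18, -28] 0.0
(0.505, 0.04, 0.18, -30) -0.2125 -0.0028 -0.0405 -0.2 -14.4 28.4   [-1, 24, 118, -43, 19, -23] 0.0
(0.505, 0, 0.18, -38) -0.2544 -0.0053 -0.0417 -0.2 -18.0 35.6   [-5, 24, 117, -44, 21, -18] 0.0
(0.51, -0.045, 0.18, -46) -0.3014 -0.0037 -0.0408 -0.2 -21.6 42.7   [-9, 25, 116, -43, 24, -15] 0.0
(0.515, -0.08, 0.18, -53) -0.3379 -0.0017 -0.0398 -0.2 -24.8 48.9   [-12, 26, 114, -43, 26, -12] 0.0
```

```bash
python3 -m jog '-0.03 0.0064 -0.0136 -0.2 -1.7 3.5 0.4; -0.0714 0.0055 -0.031 -0.2 -4.4 8.8 0.4; -0.118 0.0015 -0.038 -0.2 -7.6 15.1 0.4; -0.165 -0.0005 -0.039 -0.2 -10.8 21.3 0.4; -0.2125 -0.003 -0.0405 -0.2 -14.4 28.4 0.4; -0.254 -0.005 -0.042 -0.2 -18 35.6 0.4; -0.301 -0.004 -0.041 -0.2 -21.6 42.7 0.4; -0.338 -0.002 -0.04 -0.2 -24.8 48.9 0.4'
python3 - <<'E'
from wp import *
wps([(.525,-.12,.18,-60),(.535,-.155,.175,-66),(.545,-.19,.165,-71),(.552,-.22,.155,-75),(.556,-.236,.14,-75),(.556,-.236,.11,-75),(.556,-.236,.08,-75)])
E
```

```text
time_s: 12.78
position: [0.5297, -0.0956, 0.145]
tcp_rot: [[0.802, 0.53, 0.276], [0.597, -0.715, -0.363], [0.005, 0.455, -0.89]]
force: [0.0, 0.4, -1.5]
opening: 0.533
12.775 [-11.7  25.8 113.2 -42.6  26.2 -12.1]
(0.525, -0.12, 0.18, -60) -0.0204 0.0308 0.0153 0.1 -3.3 5.8   [-15, 27, 111, -41, 29, -11] 0.0
(0.535, -0.155, 0.175, -66) -0.0351 0.0586 0.0351 0.1 -6.0 11.2   [-18, 29, 108, -40, 32, -9] 0.0
(0.545, -0.19, 0.165, -71) -0.0496 0.084 0.0592 0.1 -8.3 15.6   [-20, 31, 105, -40, 33, -7] 0.0
(0.552, -0.22, 0.155, -75) -0.0631 0.1043 0.0807 0.0 -10.1 19.2   [-23, 33, 102, -40, 34, -6] 0.0
(0.556, -0.236, 0.14, -75) -0.0695 0.111 0.101 0.0 -10.1 19.2   [-24, 35, 102, -41, 32, -6] 0.0
(0.556, -0.236, 0.11, -75) -0.0696 0.0973 0.1277 0.0 -10.1 19.2   [-24, 38, 103, -45, 30, -1] 0.0
(0.556, -0.236, 0.08, -75) -0.0698 0.0837 0.1544 0.0 -10.1 19.2   [-24, 41, 103, -51, 27, 5] 0.0
```

```bash
python3 -m jog '-0.02 0.031 0.015 0.1 -3.3 5.8 0.4; -0.035 0.0586 0.035 0.1 -6 11.2 0.4; -0.05 0.084 0.059 0.1 -8.3 15.6 0.4; -0.063 0.104 0.081 0 -10.1 19.2 0.4; -0.0695 0.111 0.101 0 -10.1 19.2 0.4; -0.0697 0.0973 0.1277 0 -10.1 19.2 0.4; -0.0697 0.0973 0.1277 0 -10.1 19.2 0.4'
python3 - <<'E'
from wp import *
for n in("wrist","side","scene"):
    p,d=capture(n); cv2.imwrite(f"pics/{n}9.png",p[:,:,::-1]); np.save(f"pics/{n}9.npy",d)
im=cv2.imread("pics/side9.png")[170:360,250:450];im2=cv2.imread("pics/scene9.png")[60:250,200:400]
cv2.imwrite("pics/c9.png",cv2.resize(np.hstack([im,im2]),None,fx=2,fy=2))
wps([(.556,-.236,z,-75) for z in (.08,.05,.04,.034,.031,.029)])
q=cloud("side",np.load("pics/side9.npy")).reshape(-1,3)
m=(np.hypot(q[:,0]-.556,q[:,1]+.236)<.03)&(q[:,2]>.05)&(q[:,2]<.14); print(m.sum(), np.percentile(q[m][:,2],[0,1,5,50]) if m.sum() else '')
E
```

```text
time_s: 13.65
position: [0.5585, -0.2504, 0.0724]
tcp_rot: [[0.965, 0.238, 0.114], [0.264, -0.86, -0.436], [-0.005, 0.451, -0.892]]
force: [-0.1, -0.2, -0.0]
opening: 0.533
13.8 [-23.8  37.8 102.7 -45.6  29.6  -0.8]
(0.556, -0.236, 0.08, -75) -0.001 -0.0122 0.028 0.1 -0.2 0.3   [-24, 41, 103, -51, 27, 5] 0.0
(0.556, -0.236, 0.05, -75) -0.001 -0.0259 0.0547 0.1 -0.2 0.3   [-24, 44, 104, -56, 25, 12] 0.0
(0.556, -0.236, 0.04, -75) -0.001 -0.0304 0.0636 0.1 -0.2 0.3   [-24, 45, 104, -59, 24, 14] 0.0
(0.556, -0.236, 0.034, -75) -0.001 -0.0332 0.069 0.1 -0.2 0.3   [-24, 46, 104, -60, 24, 15] 0.0
(0.556, -0.236, 0.031, -75) -0.001 -0.0345 0.0717 0.1 -0.2 0.3   [-24, 46, 104, -60, 24, 16] 0.0
(0.556, -0.236, 0.029, -75) -0.001 -0.0355 0.0734 0.1 -0.2 0.3   [-24, 46, 104, -61, 24, 16] 0.0
258 [0.08536653 0.08810821 0.09296697 0.11724271]
```

View pics/c9.png

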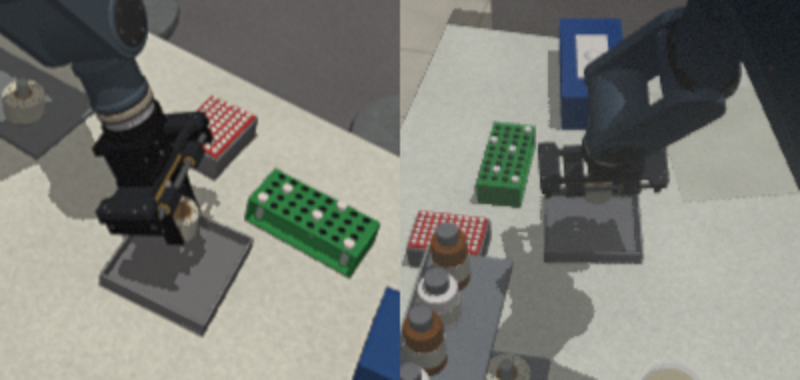

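View pics/wrist9.png

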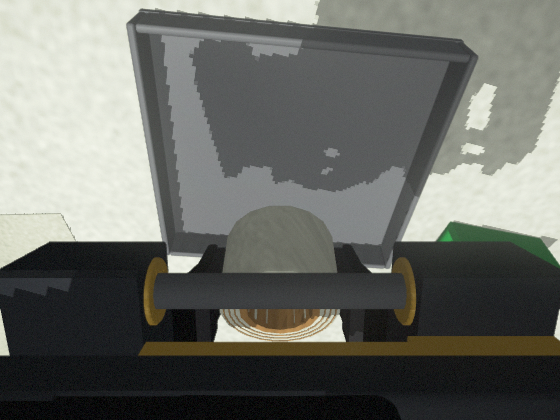

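The roll hangs over the tray and its bottom measures about 0.085 m, as expected. Lowering.

```bash
python3 -m jog '-0.001 -0.0122 0.028 0.1 -0.2 0.3 0.4; -0.001 -0.019 0.041 0.1 -0.2 0.3 0.4; -0.001 -0.0259 0.0547 0.1 -0.2 0.3 0.4; -0.001 -0.0304 0.0636 0.1 -0.2 0.3 0.4; -0.001 -0.0332 0.069 0.1 -0.2 0.3 0.4; -0.001 -0.0332 0.069 0.1 -0.2 0.3 0.4; -0.001 -0.0332 0.069 0.1 -0.2 0.3 0.4'
python3 - <<'E'
from wp import *
p,d=capture("wrist"); cv2.imwrite("pics/w10.png",p[:,:,::-1])
s=read_state(); print(s['force'],s['position']-.039*np.array(s['tcp_rot'])[:,2])
q=cloud("wrist",d).reshape(-1,3)
m=(np.hypot(q[:,0]-.556,q[:,1]+.236)<.055); t=q[m]; print(np.histogram(t[:,2],bins=np.arange(-.004,.06,.004)))
p,d=capture("side"); cv2.imwrite("pics/s10.png",cv2.resize(p[220:340,290:390,::-1],None,fx=5,fy=5))
wps([(.556,-.236,z,-75) for z in (.032,.031,.03,.029,.028)])
E
```

```text
time_s: 14.68
position: [0.5608, -0.2535, -0.0005]
tcp_rot: [[0.966, 0.229, 0.117], [0.257, -0.861, -0.439], [0.0, 0.454, -0.891]]
force: [0.1, -0.4, -0.5]
opening: 0.536
[-0.13573591  0.5303103  -0.46282515] [ 0.55623716 -0.2364163   0.0342132 ]
(array([    0,  7760, 13033,   259,   760,   839,   888,   965,  1046,
        1123,  1295,  1254,  2343,    53,   157]), array([-0.004,  0.   ,  0.004,  0.008,  0.012,  0.016,  0.02 ,  0.024,
        0.028,  0.032,  0.036,  0.04 ,  0.044,  0.048,  0.052,  0.056]))
14.775 [-24.   45.9 103.6 -59.7  24.2  15.1]
(0.556, -0.236, 0.032, -75) -0.0 -0.0014 0.0017 0.0 0.1 -0.1   [-24, 46, 104, -60, 24, 16] 0.0
(0.556, -0.236, 0.031, -75) -0.0 -0.0018 0.0026 0.0 0.1 -0.1   [-24, 46, 104, -60, 24, 16] 0.0
(0.556, -0.236, 0.03, -75) -0.0 -0.0023 0.0035 0.0 0.1 -0.1   [-24, 46, 104, -61, 24, 16] 0.0
(0.556, -0.236, 0.029, -75) -0.0 -0.0027 0.0044 0.0 0.1 -0.1   [-24, 46, 104, -61, 24, 16] 0.0
(0.556, -0.236, 0.028, -75) -0.0 -0.0032 0.0053 0.0 0.1 -0.1   [-24, 47, 104, -61, 24, 17] 0.0
```

View pics/w10.png

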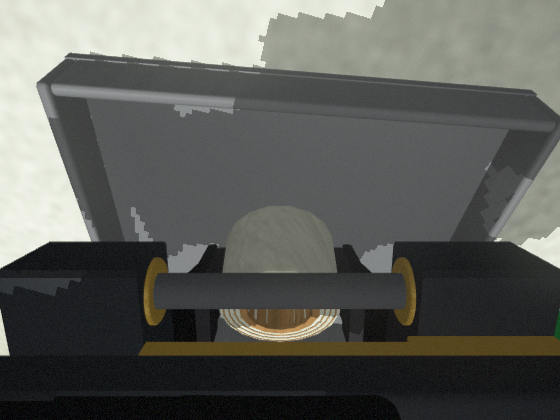

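View pics/s10.png

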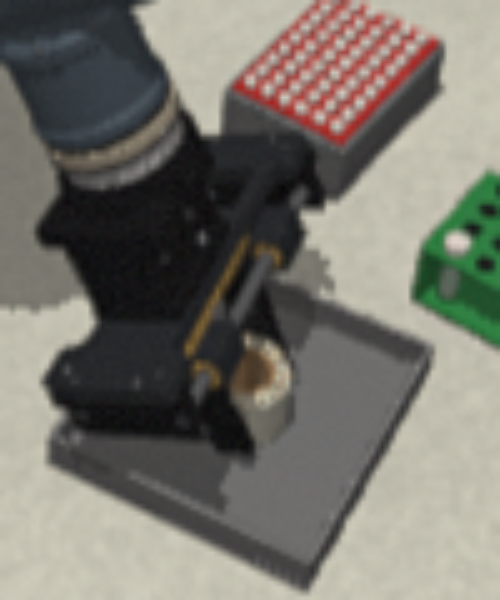

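The roll top measures about 0.046, so the underside is about 5 mm above the tray floor. Lowering in small steps while watching the force.

```bash
python3 -m jog '0 -0.0008 0.001 0 0 0 0.4; 0 -0.0014 0.0017 0 0 0 0.4; 0 -0.0018 0.0026 0 0 0 0.4; 0 -0.0023 0.0035 0 0 0 0.4; 0 -0.0025 0.004 0 0 0 0.4; 0 -0.0025 0.004 0 0 0 0.4'
```

```text
time_s: 15.52
position: [0.5602, -0.253, -0.0056]
tcp_rot: [[0.966, 0.229, 0.116], [0.257, -0.861, -0.439], [-0.001, 0.454, -0.891]]
force: [-1.1, 1.0, 4.7]
opening: 0.531
```

```bash
python3 -m jog '0 -0.0003 0.0005 0 0 0 0.4; 0 -0.0003 0.0005 0 0 0 0.4'; python3 -c "
from h import *
print(read_state()['force'])
p,d=capture('wrist');q=cloud('wrist',d).reshape(-1,3)
m=(np.hypot(q[:,0]-.556,q[:,1]+.236)<.03)&(q[:,2]>.036)&(q[:,2]<.05);print(np.histogram(q[m][:,2],bins=np.arange(.036,.05,.001)))"
```

```text
time_s: 15.78
position: [0.5602, -0.253, -0.0056]
tcp_rot: [[0.966, 0.229, 0.116], [0.257, -0.861, -0.439], [-0.001, 0.454, -0.891]]
force: [-2.3, 2.7, 8.0]
opening: 0.533
[-2.29165904  2.67723387  7.9803771 ]
(array([ 303,  307,  314,  806, 1475,   53,    5,    5,    7,   14,   28,
         36,   36,   40]), array([0.036, 0.037, 0.038, 0.039, 0.04 , 0.041, 0.042, 0.043, 0.044,
       0.045, 0.046, 0.047, 0.048, 0.049, 0.05 ]))
```

Contact is confirmed: the top is at 0.040 m and the force is up 8 N. I'll ease off slightly and open.

```bash
python3 -m jog '0 0.0004 -0.0007 0 0 0 0.4; 0 0.0004 -0.0007 0 0 0 0.5; 0 0.0004 -0.0007 0 0 0 0.6; 0 0.0004 -0.0007 0 0 0 0.8; 0 0.0004 -0.0007 0 0 0 1; 0 0.0004 -0.0007 0 0 0 1; 0 0.0004 -0.0007 0 0 0 1; 0 0.0004 -0.0007 0 0 0 1'; python3 -m jog '0 0 0 0 0 0 1; 0 0 0 0 0 0 1;0 0 0 0 0 0 1'; python3 -c "
from h import *
print(read_state()['force'])
p,d=capture('wrist');cv2.imwrite('pics/w11.png',p[:,:,::-1])"
```

```text
time_s: 16.82
position: [0.5602, -0.253, -0.0058]
tcp_rot: [[0.966, 0.23, 0.116], [0.257, -0.861, -0.438], [-0.001, 0.453, -0.891]]
force: [-0.2, 0.1, 0.6]
opening: 0.983
time_s: 17.2
position: [0.5602, -0.253, -0.0057]
tcp_rot: [[0.966, 0.229, 0.116], [0.257, -0.861, -0.438], [-0.001, 0.453, -0.891]]
force: [-0.3, 0.9, -0.2]
opening: 0.998
[-0.27737532  0.87359701 -0.23836118]
```

View pics/w11.png

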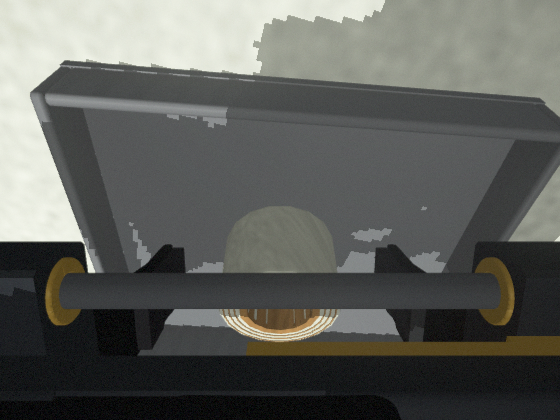

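The roll stands free at (279,270) between open fingers. Withdrawing along the tool axis.

```bash
python3 -m jog '0 0 -0.015 0 0 0 1; 0 0 -0.035 0 0 0 1; 0 0 -0.06 0 0 0 1; 0 0 -0.09 0 0 0 1; 0 0 -0.13 0 0 0 1; 0 0 -0.16 0 0 0 1; 0 0 -0.16 0 0 0 1'
python3 - <<'E'
from h import *
ims=[]
for n in("wrist","side","scene"):
    p,d=capture(n); ims.append(cv2.resize(p[:,:,::-1],(400,300)))
    q=cloud(n,d).reshape(-1,3)
    m=(np.hypot(q[:,0]-.556,q[:,1]+.236)<.04); t=q[m&(q[:,2]>.036)&(q[:,2]<.05)]
    if len(t)>5: print(n,len(t),np.median(t[:,2]),cv2.minEnclosingCircle((t[:,:2]*1000).astype(np.float32)))
for l in("roll_full","rack","tip_box","dish"): print(l,[(np.round(r["centre"],3).tolist(),round(r["score"],2)) for r in spot_in(l,"side")])
ims.append(ims[0]*0); cv2.imwrite("pics/f.png",np.vstack([np.hstack(ims[:2]),np.hstack(ims[2:])]))
E
```

```text
time_s: 18.12
position: [0.5428, -0.1824, 0.139]
tcp_rot: [[0.966, 0.229, 0.12], [0.258, -0.86, -0.439], [0.003, 0.455, -0.89]]
force: [0.7, 0.8, 0.7]
opening: 1.001
wrist 1614 0.03855203508580287 ((554.5302124023438, -234.49012756347656), 24.071693420410156)
side 173 0.039845843282505504 ((553.5936279296875, -235.59193420410156), 24.632902145385742)
scene 106 0.04075372700714229 ((553.181396484375, -236.09803771972656), 27.26995277404785)
roll_full [([0.543, -0.236, 0.032], 0.71), ([0.611, 0.096, 0.062], 0.56)]
rack [([0.712, -0.345, 0.049], 0.83)]
tip_box []
dish [([0.399, 0.058, 0.014], 0.84), ([0.626, 0.204, 0.011], 0.28)]
```

View pics/f.png

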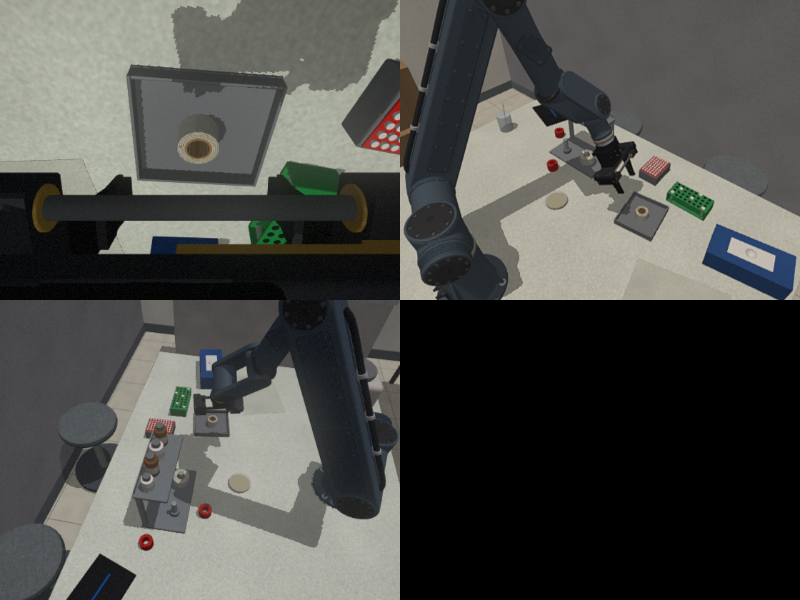

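The small roll lies flat in the middle of the tray and its post is bare. The full roll is on its own post, and the rack, tip box and dish look unmoved. The gripper is clear.

```bash
python3 -c "
from rig import *
print(hand_in())"
```

```text
the job is handed in; nothing more can be done
None
```

The small roll is lying flat near the middle of the grey tray, released, and the job is handed in after about 18 of the 46 s.

**What I did:** I lifted the roll off the left post with the tool leaning back 27 to 31 degrees. I withdrew it under the deck and lowered it into the tray until it touched, with about 8 N of contact force. I then eased off, opened the fingers and backed away.

**Last checks:**
- **Roll:** its top measures 39 to 41 mm above the bench in all three cameras (40 mm expected), so it is flat on the tray floor. Its centre is at about (0.554, -0.235).
- **Other things:** the full roll is still on its post. The rack and dish show no displacement beyond the detector's error. The detector missed the tip box at the end, but the pictures show it in place.

**What disagreed:**
- **Tool point:** the reported tool point is about 39 mm ahead of the real grasp point, since wrist-camera depth shows the fingertips behind it. My first close therefore missed the roll and lightly touched the bare post, at about 5 N. I reopened, corrected for the offset and gripped the roll properly.
- **Arm pose:** my first planned lean of 38 degrees ran joint 4 up to its limit, so I used a smaller lean.

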